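# Lock the packed tube-post carrier

### The arm

A 6-joint arm with a two-finger parallel gripper is mounted at the origin on the work surface. World frame = base frame: x ahead of the robot, y to its left, z up, the work surface at z = 0. Lengths are in m, angles in rad, forces in N, time in s.
With the tool pointing down it reaches from about 0.325 to 0.875 m from the base axis. Payload 4.4 kg.
Tool frame: the origin (TCP) lies at the very end of the fingers, on their centre line; the grasp point (between the pads) lies env.grip_point_offset behind it (env.grip_point_offset is the distance from the TCP to the grasp point, in m); y points along the fingers, z is the direction in which the jaws open and shut, and the axes are right-handed (so a half turn about y gives the same grasp; the last joint's range is limited). The gripper opens to 85 mm and grips with 20 to 120 N. Pads are 22 mm wide; open, the fingers measure 114 mm over their backs; the gripper's body (76 mm by 85 mm) begins 54 mm behind the grasp point. The pads swing forward as they close: fully open they stand 13 mm farther back than shut.
Start: joints at [-1.456, 0.207, 1.542, -0, 1.393, -0.15], TCP at [0.15, -0.555, 0.231] pointing down, gripper open.
Joint ranges: [-2.73, 2.73], [-0.86, 2.22], [0.23, 2.46], [-1.11, 4.25], [0.08, 2.63], [-2.82, 2.82]. Speed limits (rad/s): [2.79, 2.79, 3.14, 3.14, 3.14, 3.14].

### API

Orientations are given as a unit quaternion [w, x, y, z].
In Python, from workcell import env, viewer gives the robot as it stands. The module is installed in compiled form; this text tells all that it offers.
- The arm moves only by the tool step_arm, never from a script. Its argument "moves" is a list of rows, each a list of 5 numbers: the shift along the tool's x, y, z in m, then the turn about the tool's y in rad, then the opening, from 0 (shut) to 1 (fully open). A call has 1 to 5 rows; each row shifts and turns the commanded pose from where the row before left it, along the tool's axes as they then stand; what a row does not reach is not made up. A row lasts 1/8 s, in which the tool goes at most 62.5 mm and 10.7 degrees, less where a joint would pass 70% of its speed; a pose out of reach is approached as far as the arm can. A call with a gripper value outside its range is refused whole. The fingers move at their own pace and stop on an object; "grip_force" is the grip in N (left out, the last holds). Time passes only in rows, so rows that do not move let the fingers close. It gives the time, the measured TCP pose, the force and the opening at its end, in the units of the state.
- env.sense(): the state, without advancing time (a new reading comes with each control period).
- viewer.capture(name): name is "scene" or "top"; returns a dict with "frame" (420x560x3 uint8, red, green, blue), "z_map" (420x560 float32, m along the optical axis (not along the pixel's ray), 0 where there is no reading), "fx", "fy", "cx", "cy" (pixels), "D" ([k1, k2, p1, p2, k3] as OpenCV has them; the pictures are not rectified), "T" (4x4, takes a point from camera to world coordinates). Camera axes: x right, y down, z forward; pixel columns grow to the right and rows downward; lengths in m; the calibration is good to about 2 mm. A picture is of the moment at which its call begins.
- env.hand_in(): hands the job in, once; it reports no verdict.
The state is a dict: "time_s": time; "q": joint angles; "qvel": joint speeds; "tau": joint torques, N m; "ee_pos": TCP position; "eef_rot": TCP orientation; "force": force on the tool from outside, world axes, zero at the start; "wrist_torque": the same for the moment, N m; "finger_gap": opening from 0.0 (shut) to 1.0 (fully open).
Only numpy, scipy, OpenCV 4.12 (cv2) and the standard library are available. Lean on these libraries where they do the work, as an engineer would, in place of code of your own. Each camera call takes 0.05 s, during which the arm holds its last target.

### The job

The long document carrier is packed and ready to send: turn the black lock collar at its head clockwise (seen from above) until the collar's lug stands directly over the fin on the carrier's side, then let go. The short carrier is still waiting for its forms, so leave its collar as it is.

Things in the scene. Friction and masses are not known exactly. Their poses are not given: they have to be found in the camera images.
- long_carrier: Longer of two upright clear tubes, 48 mm wide, paper roll inside, fixed to the desk by a 110 mm square steel foot; 202 mm tall in all (short one 132). Origin: on the tube's axis at desk height; z up, x points level to the grey fin, the lock mark: a rib 10 mm wide, 24 to 52 mm from the axis, 133 to 163 mm above the desk, white line on top. A grey fixed lid, 38 mm wide, tops it.
- long_collar (a joint): Turn (rad) of the black ribbed collar: 58 mm diameter, 165 to 197 mm above the desk, about the tube's axis. 0 = locked, lug right over the fin; negative = lug that far counter-clockwise of it, seen from above, to be turned clockwise. Starts at -1.25 to -0.6 and can be turned past the mark: stops only at +0.8 and -1.8. Friction 0.12 N m: stays where left.
- long_lug (a point): Centre of the lug on the long carrier's collar, 42 mm from the axis, 181 mm above the desk: a black radial block 10 mm wide, 26 to 52 mm from the axis, 169 to 193 mm above the desk, white line on top. It may be pushed or pinched, or the collar gripped across its diameter clear of the lug.
- short_lug (a point): Centre of the same lug on the short carrier, not to be turned: 42 mm from its axis, 111 mm above the desk. That carrier is alike, but its collar lies 95 to 127 mm above the desk; the two axes are at least 0.2 m apart.

How it is judged:
At the end, for the whole second after the job is handed in: The long carrier's collar is at rest with its lug over the fin within 0.2 rad (11 degrees) and the short carrier's lug is within 10 mm of where it began (value of joint long_collar between -0.2 and 0.2 rad and velocity of joint long_collar between -0.05 and 0.05 rad/s and distance of short_lug from where it was at the start of the episode below 0.01 m); the robot touches nothing.
It fails at once if the short carrier's collar is turned (its lug moves more than 10 mm) (distance of short_lug from where it was at the start of the episode above 0.01 m).
It also fails if it takes over 32 s, if anything falls off the work surface, if the arm or the gripper's body presses on something with over 40 N, if the wrist force passes 120 N, or if a joint passes its speed limit or range.

## Working session

There is one attempt and no reset: what is moved stays moved. The work goes in short steps, Python scripts to look and compute and a tool call to move; the robot and the scene stay as the last step left them, time stands still between calls to the robot, and variables do not carry over. Pictures are saved under pics/ and viewed, and the job is handed in when it is done.

Besides the shell and the picture viewer there is one more tool, called after "Request:" as name([rows], argument=value, ...), one row to a line, values as JSON. step_arm: Moves the arm, as the interface text tells. Its arguments: {"type":"object","properties":{"moves":{"type":"array"},"grip_force":{"type":"number"}},"required":["moves"]}

```bash
mkdir -p pics; cat > h.py <<'E'
import numpy as np,cv2,pickle
from workcell import env,viewer
def cap(n,tag):
    c=viewer.capture(n); cv2.imwrite(f'pics/{tag}.png',c['frame'][:,:,::-1]); pickle.dump(c,open(f'{tag}.pkl','wb')); return c
def ray(c,u,v):
    K=np.array([[c['fx'],0,c['cx']],[0,c['fy'],c['cy']],[0,0,1]])
    p=cv2.undistortPoints(np.array([[[u,v]]],float),K,np.array(c['D']))[0,0]
    return np.array([p[0],p[1],1.])
def at_z(c,u,v,z):
    T=np.array(c['T']); d=T[:3,:3]@ray(c,u,v); o=T[:3,3]; return o+d*(z-o[2])/d[2]
def dep(c,u,v):
    T=np.array(c['T']); return T[:3,:3]@(ray(c,u,v)*c['z_map'][int(v),int(u)])+T[:3,3]
def crop(tag,u0,v0,u1,v1,s,out):
    c=pickle.load(open(tag+'.pkl','rb')); im=c['frame'][v0:v1,u0:u1,::-1]
    cv2.imwrite(f'pics/{out}.png',cv2.resize(im,None,fx=s,fy=s,interpolation=cv2.INTER_CUBIC))
E
python3 - <<'E'
from h import *
cap('scene','s1');c=cap('top','t1');print(c['T'],env.grip_point_offset);print(env.sense())
E
```

```text
[[-0.00211769 -0.99592058  0.09020925  0.493704  ]
 [-0.99999218  0.00180771 -0.00351789 -0.01583122]
 [ 0.00334047 -0.09021599 -0.99591662  1.22411776]
 [ 0.          0.          0.          1.        ]] 0.0187
{'time_s': 0.1, 'q': array([-1.45651528e+00,  2.07349172e-01,  1.54280815e+00,  7.59602401e-06,
        1.39348559e+00, -1.50498326e-01]), 'qvel': array([ 0.00042276, -0.0027255 , -0.00271698, -0.0005955 , -0.00020037,
        0.00075412]), 'tau': array([-6.93735146e-04, -3.84090829e+01, -2.92548537e+01, -2.27190408e-04,
        4.89494851e-03, -7.23591683e-06]), 'ee_pos': array([ 0.15038989, -0.55428552,  0.23023509]), 'eef_rot': array([ 0.09335567, -0.09332413,  0.70164349, -0.70019407]), 'force': array([ 0.10574824,  0.23449864, -0.13845597]), 'wrist_torque': array([-0.05272382,  0.0423836 ,  0.00910287]), 'finger_gap': 0.9991867147438295}
```

View pics/t1.png

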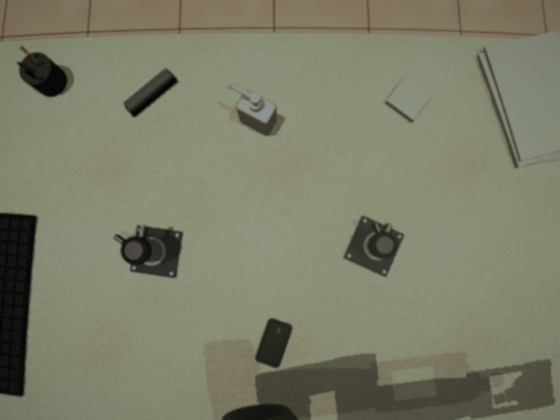

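View pics/s1.png

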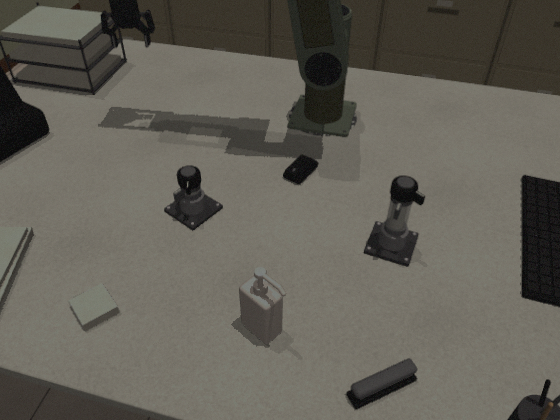

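The long carrier is the left one in the top view (about 137,250), with its lug pointing left and up. The short one is at (382,245). I'll enlarge both views.

```bash
python3 - <<'E'
from h import *
crop('t1',95,205,195,285,8,'t1c'); crop('s1',350,160,450,270,5,'s1c')
E
```

```text
(no output)
```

View pics/t1c.png

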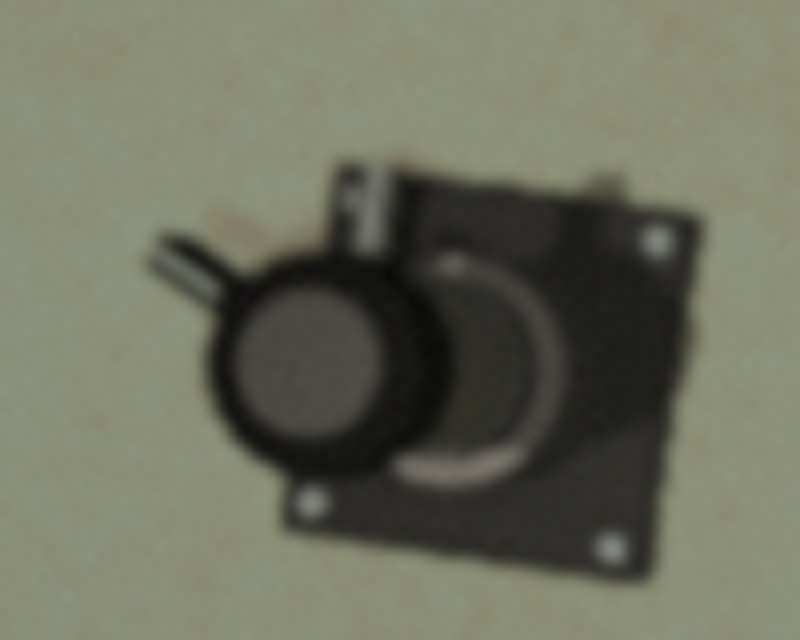

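View pics/s1c.png

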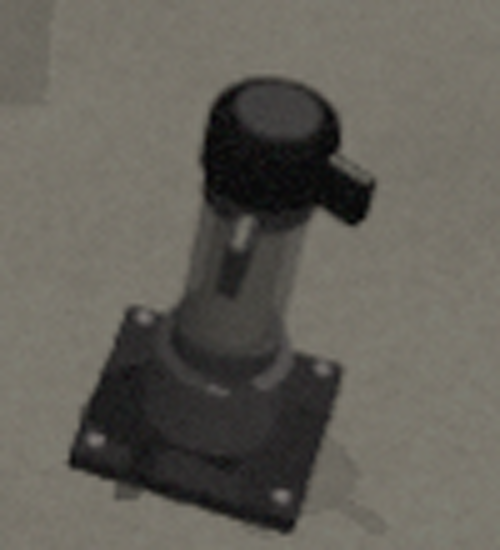

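```bash
python3 - <<'E'
from h import *
c=pickle.load(open('t1.pkl','rb'))
P=lambda u,v,z:at_z(c,95+u/8-.44,205+v/8-.44,z)[:2]
L=P(308,361,.202);print('lid',L)
scr=[P(*p,.01) for p in[(655,240),(610,548),(310,500),(350,200)]];print('screws',scr,np.mean(scr,0))
ang=lambda a,b:np.degrees(np.arctan2(*(b-a)[::-1]))
A=np.mean([L],0)
f0,f1=P(368,245,.163),P(379,168,.163);l0,l1=P(222,295,.193),P(157,251,.193)
print('fin',f0,f1,ang(f0,f1),ang(A,f1),np.linalg.norm(f1-A));print('lug',l0,l1,ang(l0,l1),ang(A,l1),np.linalg.norm(l1-A))
print('foot edge',ang(scr[1],scr[0]),ang(scr[2],scr[3]),ang(scr[0],scr[3])-90)
print(dep(c,133,250),dep(c,133,252))
c2=pickle.load(open('s1.pkl','rb'))
print('scene lid',at_z(c2,350+281/5-.4,160+109/5-.4,.202), 'lug tip',at_z(c2,350+372/5-.4,160+180/5-.4,.193))
from scipy.spatial.transform import Rotation as R
q=env.sense()['eef_rot'];print(R.from_quat([*q[1:],q[0]]).as_matrix())
E
```

```text
lid [0.50843891 0.2701771 ]
screws [array([0.54692647, 0.22098766]), array([0.4570423 , 0.23328437]), array([0.47048302, 0.32267495]), array([0.55858836, 0.31213356])] [0.50826004 0.27227014]
fin [0.53883821 0.26585917] [0.55866309 0.26334591] -7.225012927576764 -7.745489287355552 0.050686623053535
lug [0.52496267 0.29503141] [0.53593327 0.31201609] 57.14113565578038 56.68921072923141 0.050064370024665954
foot edge -7.790059743432651 -6.822740316356456 -7.291238410417847
[0.5077968  0.26990426 0.20337127] [0.50384027 0.26957098 0.20432715]
scene lid [0.50735428 0.27104702 0.202     ] lug tip [0.53336904 0.31324017 0.193     ]
[[-9.65150651e-01 -2.26367718e-04  2.61694802e-01]
 [-2.61694710e-01  2.03773626e-03 -9.65148551e-01]
 [-3.14786511e-04 -9.99997898e-01 -2.02596171e-03]]
```

Request:
step_arm([
  [-0.04,-0.012,-0.028,0,1],
  [-0.042,-0.012,-0.028,0,1],
  [-0.042,-0.012,-0.028,0,1],
  [-0.042,-0.012,-0.028,0,1],
  [-0.042,-0.012,-0.028,0,1],
], grip_force=60)

```text
time_s: 0.72
ee_pos: [0.3153, -0.3638, 0.2912]
eef_rot: [0.093, -0.093, 0.701, -0.701]
force: [0.5, -1.0, -0.0]
finger_gap: 0.999
```

Request:
step_arm([
  [-0.042,0,-0.028,0,1],
  [-0.042,0,-0.028,0,1],
  [-0.042,0,-0.028,0,1],
])

```text
time_s: 1.1
ee_pos: [0.4149, -0.2498, 0.2909]
eef_rot: [0.093, -0.093, 0.701, -0.701]
force: [0.7, 0.3, 0.8]
finger_gap: 1.003
```

Request:
step_arm([
  [-0.0226,0,-0.048,0,1],
  [-0.0226,0,-0.048,0,1],
  [-0.0226,0,-0.048,0,1],
  [-0.0226,0,-0.048,0,1],
  [-0.0226,0,-0.048,0,1],
])

```text
time_s: 1.72
ee_pos: [0.4602, 0.0116, 0.291]
eef_rot: [0.093, -0.093, 0.701, -0.701]
force: [0.9, 0.1, -0.7]
finger_gap: 0.998
```

Request:
step_arm([
  [-0.0226,0,-0.048,0,1],
  [-0.0226,0,-0.048,0,1],
  [-0.0226,0,-0.048,0,1],
  [-0.0226,0,-0.048,0,1],
  [-0.0226,0,-0.047,0,1],
])

```text
time_s: 2.35
ee_pos: [0.5067, 0.2718, 0.2907]
eef_rot: [-0.093, 0.094, -0.701, 0.701]
force: [0.3, -0.4, -0.2]
finger_gap: 1.0
```

Request:
step_arm([
  [0,0,0,-0.185,1],
  [0,0,0,-0.185,1],
  [0,0,0,-0.185,1],
  [0,0,0,0,1],
])

```text
time_s: 2.85
ee_pos: [0.5066, 0.2701, 0.2906]
eef_rot: [0.281, -0.282, 0.649, -0.649]
force: [-0.5, 1.1, -0.2]
finger_gap: 0.999
```

```bash
cat > st.py <<'E'
from h import *
from scipy.spatial.transform import Rotation as R
def st(tx=.508,ty=.271):
    s=env.sense();q=s['eef_rot'];M=R.from_quat([*q[1:],q[0]]).as_matrix()
    print('t',s['time_s'],'pos',s['ee_pos'].round(4),'jaw deg',np.degrees(np.arctan2(M[1,2],M[0,2])).round(2),'gap',s['finger_gap'],'q6',s['q'][5],'F',s['force'].round(1),'Tq',s['wrist_torque'].round(2))
    print('to axis, tool frame',(M.T@(np.array([tx,ty,s['ee_pos'][2]])-s['ee_pos'])).round(4), 'tilt',M[:,1].round(4))
if __name__=='__main__': st()
E
python3 st.py
```

```text
t 2.85 pos [0.5066 0.2701 0.2906] jaw deg -43.14 gap 0.9991125521237995 q6 1.092072155532469 F [-0.5  1.1 -0.2] Tq [-0.02 -0.01  0.05]
to axis, tool frame [-0.0016 -0.      0.0004] tilt [-1.2e-03 -4.0e-04 -1.0e+00]
```

Request:
step_arm([
  [-0.0016,0.04,0.0004,0,1],
  [0,0.04,0,0,1],
  [0,0.03,0,0,1],
  [0,0.0155,0,0,1],
  [0,0,0,0,1],
])

```text
time_s: 3.48
ee_pos: [0.5076, 0.2706, 0.1647]
eef_rot: [0.28, -0.282, 0.649, -0.649]
force: [-0.6, 0.0, 0.6]
finger_gap: 0.996
```

```bash
python3 - <<'E'
from h import *
import st;st.st()
cap('scene','s2');cap('top','t2');crop('t2',75,185,215,285,5,'t2c'); crop('s2',330,80,470,270,3,'s2c')
E
```

```text
t 3.475 pos [0.5076 0.2706 0.1647] jaw deg -43.11 gap 0.9956024861871384 q6 1.0918612819424935 F [-0.6  0.   0.6] Tq [ 0.03 -0.02 -0.05]
to axis, tool frame [-0.0005 -0.      0.    ] tilt [-2.5e-03 -9.0e-04 -1.0e+00]
```

View pics/s2c.png

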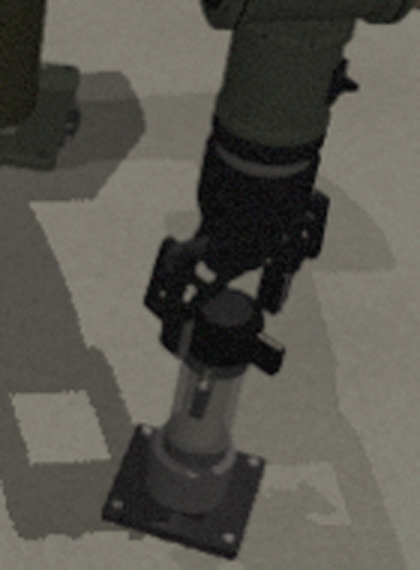

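View pics/t2c.png

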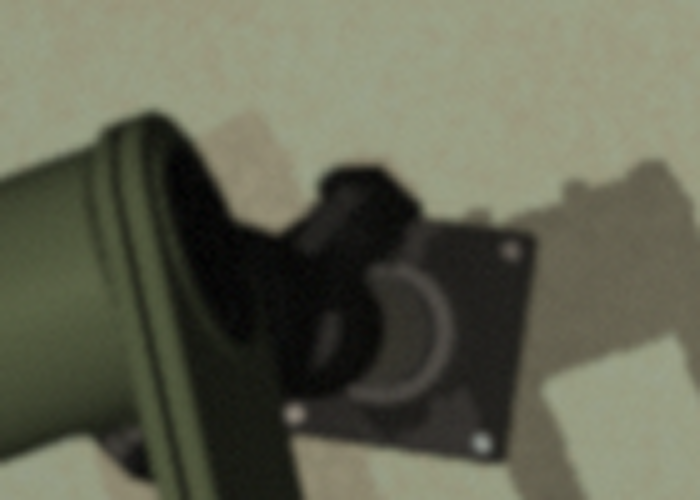

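Both fingers straddle the collar. The lug sits between them, at about (275,355) in the scene crop. Closing gently.

Request:
step_arm([
  [0,0,0,0,0.6],
  [0,0,0,0,0.6],
  [0,0,0,0,0.6],
  [0,0,0,0,0.6],
], grip_force=40)

```text
time_s: 4.08
ee_pos: [0.5091, 0.2715, 0.1676]
eef_rot: [0.283, -0.281, 0.649, -0.649]
force: [-1.7, 0.4, 5.6]
finger_gap: 0.642
```

```bash
python3 st.py
```

```text
t 4.075 pos [0.5091 0.2715 0.1676] jaw deg -43.03 gap 0.6424794770229477 q6 1.0907446174757431 F [-1.7  0.4  5.6] Tq [ 0.03  0.26 -0.06]
to axis, tool frame [ 0.0011 -0.     -0.0005] tilt [ 0.0023  0.0011 -1.    ]
```

Request:
step_arm([
  [0,0,0,0,0.4],
  [0,0,0,0.1,0.4],
  [0,0,0,0.1,0.4],
  [0,0,0,0.1,0.4],
  [0,0,0,0.1,0.4],
])

```text
time_s: 4.7
ee_pos: [0.5094, 0.2711, 0.1675]
eef_rot: [-0.147, 0.145, -0.692, 0.692]
force: [-0.8, -0.0, 5.4]
finger_gap: 0.639
```

```bash
python3 - <<'E'
from h import *
import st;st.st()
cap('scene','s3'); crop('s3',330,80,470,270,3,'s3c')
E
```

```text
t 4.7 pos [0.5094 0.2711 0.1675] jaw deg -66.11 gap 0.6385810315710827 q6 1.493544329801206 F [-0.8 -0.   5.4] Tq [-0.13  0.15  0.13]
to axis, tool frame [ 0.0013 -0.     -0.0005] tilt [ 2.8e-03  3.0e-04 -1.0e+00]
```

View pics/s3c.png

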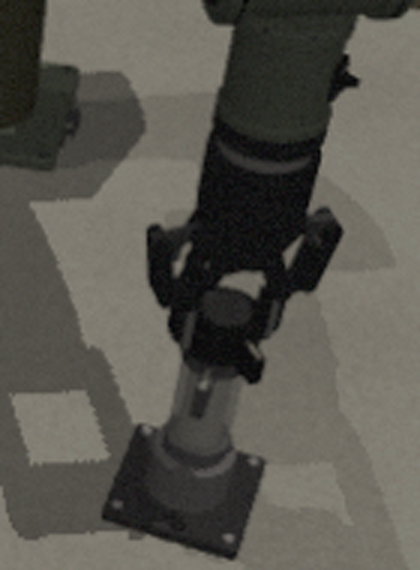

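The collar follows the gripper: the lug tip has moved to about (255,360), and the torque of about 0.13 N m matches the collar's friction. About 0.72 rad remains.

Request:
step_arm([
  [0,0,0,0.15,0.4],
  [0,0,0,0.15,0.4],
  [0,0,0,0.15,0.4],
  [0,0,0,0.15,0.4],
  [0,0,0,0.12,0.4],
])

```text
time_s: 5.38
ee_pos: [0.5094, 0.2703, 0.1675]
eef_rot: [0.106, -0.108, -0.699, 0.699]
force: [-1.4, -3.2, 6.4]
finger_gap: 0.643
```

Request:
step_arm([
  [0,0,0,0,0.4],
  [0,0,0,0,0.4],
])

```text
time_s: 5.62
ee_pos: [0.5094, 0.2703, 0.1675]
eef_rot: [0.105, -0.107, -0.699, 0.699]
force: [-1.1, -3.7, 6.1]
finger_gap: 0.646
```

```bash
python3 - <<'E'
from h import *
import st;st.st()
cap('scene','s4'); crop('s4',330,80,470,270,3,'s4c')
E
```

```text
t 5.625 pos [0.5094 0.2703 0.1675] jaw deg -107.23 gap 0.6455465611564052 q6 2.210954798903598 F [-1.1 -3.7  6.1] Tq [-0.59  0.17 -0.11]
to axis, tool frame [ 0.0015 -0.     -0.0003] tilt [ 0.0026 -0.0011 -1.    ]
```

View pics/s4c.png

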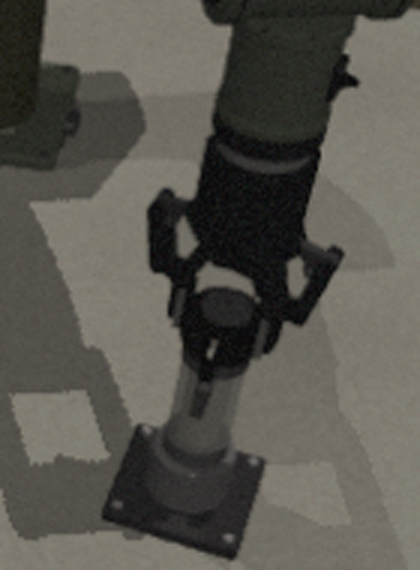

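The lug's white line (about 210,350) now lies in line above the fin (about 202,395). Releasing and lifting.

Request:
step_arm([
  [0,0,0,0,1],
  [0,0,0,0,1],
  [0,0,0,0,1],
  [0,0,0,0,1],
  [0,0,0,0,1],
])

```text
time_s: 6.3
ee_pos: [0.5083, 0.271, 0.1657]
eef_rot: [0.106, -0.106, -0.699, 0.699]
force: [0.8, -0.1, -0.4]
finger_gap: 0.999
```

Request:
step_arm([
  [0,-0.02,0,0,1],
  [0,-0.04,0,0,1],
  [0,-0.05,0,0,1],
  [0,-0.02,0,0,1],
])

```text
time_s: 6.8
ee_pos: [0.5099, 0.2716, 0.3]
eef_rot: [-0.104, 0.108, 0.7, -0.698]
force: [-0.4, -0.1, 0.2]
finger_gap: 1.003
```

Request:
step_arm([
  [0,0,-0.05,0,1],
  [0,0,-0.05,0,1],
  [0,0,-0.05,0,1],
  [0,0,-0.03,0,1],
  [0,0,0,0,1],
])

```text
time_s: 7.42
ee_pos: [0.5613, 0.4448, 0.2944]
eef_rot: [0.105, -0.104, -0.699, 0.699]
force: [0.0, -0.3, -0.0]
finger_gap: 1.0
```

```bash
python3 - <<'E'
from h import *
import st;st.st()
cap('scene','s5');cap('top','t5');crop('t5',95,205,195,285,8,'t5c'); crop('s5',350,160,450,270,5,'s5c')
E
```

```text
t 7.425 pos [0.5613 0.4448 0.2944] jaw deg -107.06 gap 1.0000674302397672 q6 2.4179493509781964 F [ 0.  -0.3 -0. ] Tq [-0.03  0.01  0.02]
to axis, tool frame [-1.000e-04  1.000e-04  1.818e-01] tilt [-1.2e-03 -4.0e-04 -1.0e+00]
```

View pics/t5c.png

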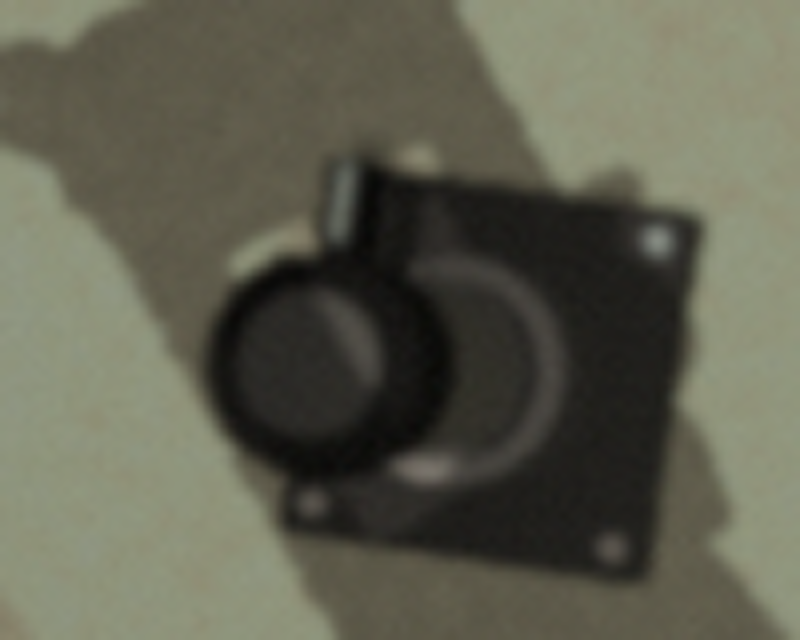

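View pics/s5c.png

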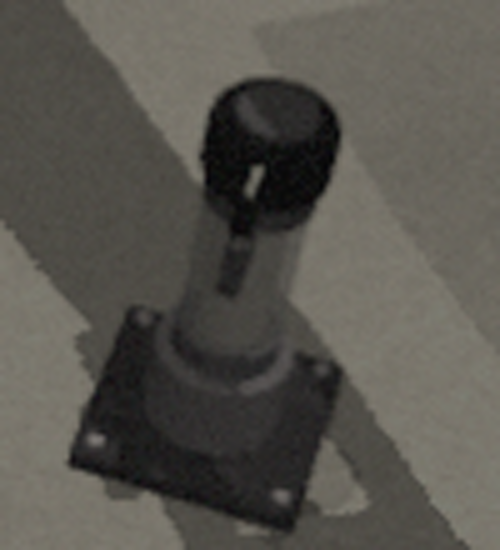

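The lug's white line runs from (340,243) to (349,163) in the top crop and now covers the fin. I'll measure its angle and check the short carrier.

```bash
python3 - <<'E'
from h import *
c=pickle.load(open('t5.pkl','rb'))
P=lambda u,v,z:at_z(c,95+u/8-.44,205+v/8-.44,z)[:2]
A=np.array([.5082,.2705]);a,b=P(340,243,.193),P(349,163,.193)
ang=lambda a,b:np.degrees(np.arctan2(*(b-a)[::-1]))
print(ang(a,b),ang(A,b),'fin -7.4')
c1=pickle.load(open('t1.pkl','rb'))
print(np.abs(c['frame'][215:280,340:410].astype(int)-c1['frame'][215:280,340:410]).mean(), np.linalg.norm(env.sense()['qvel']))
E
```

```text
-5.445545837818209 -8.394526796785007 fin -7.4
3.5705494505494504 0.03233546965559597
```

The lug is within about 2° of the fin, and the short carrier's patch of the image differs only at noise level.

```bash
python3 -c "
from workcell import env
print(env.hand_in())"
```

```text
the job is handed in; nothing more can be done
None
```

The long carrier's collar is turned to its locked position, and the job was handed in at about 7.4 s of the 32 s allowed. I gripped the collar across its diameter, turned it about 64° clockwise, then let go and moved the gripper clear.

- **Lug over fin:** in the last top picture the lug points at −5.4° by its white line, or −8.4° by its tip seen from the axis. The fin is at −7.4°, so the error is about 2° at most against the 11° allowed.
- **Cross-check:** the scene picture also shows the lug standing directly over the fin.
- **Short carrier:** I never went near its collar. Its part of the top picture differs from the start only by a mean of 3.6 grey levels, which I took as noise. I did not measure its lug's position.
- **Gripper:** it reads about 0 N, stands about 0.18 m to the side of the long carrier, and touches nothing.

No check failed. The two angle readings differ by 3°, which is the limit of reading pixels from the picture.

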